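Open the radar housing and refit its power module

ROBOT

A 6-joint arm with a two-finger parallel gripper is mounted at the origin on the work surface. World frame = base frame: x ahead of the robot, y to its left, z up, the work surface at z = 0. Lengths are in m, angles in degrees, forces in N, time in s.
With the tool pointing down it reaches from about 0.375 to 0.9 m from the base axis. Payload 3.1 kg.
Tool frame: the origin (TCP) lies between the finger pads; the fingertips stand 11 mm ahead of it and the grasp point (between the pads) lies 8 mm behind it; z points along the fingers, y is the line along which they close (so a half turn about z gives the same grasp; the last joint's range is limited). The gripper opens to 87 mm and grips with 3 to 60 N. Pads are 19 mm wide; open, the fingers measure 117 mm over their backs; the gripper's body (75 mm by 190 mm) begins 51 mm behind the grasp point.
Start: joints at [-86.431, 30.224, 82.088, -0, 67.689, -10.227], TCP at [0.149, -0.607, 0.234] pointing down, gripper open.
Joint ranges: [-176.69, 176.69], [-43.24, 126.21], [12.49, 139.97], [-82, 262], [0, 151.66], [-163.58, 163.58]. Speed limits (degrees/s): [159.86, 159.86, 180, 180, 180, 180].

INTERFACE

Orientations are given as a 3x3 rotation matrix whose columns are the frame's x, y, z axes.
In Python, from rig import bot gives the robot as it stands.
- The arm moves only by the tool apply_moves, never from a script. Its argument "steps" is a list that holds one entry, the list of rows, each a list of 7 numbers: the shift along the tool's x, y, z in cm, then the turn, a rotation vector about the tool's x, y, z in degrees, then the gripper command: -1 is shut, 1 is fully open, values between are in proportion. In form: [[[dx, dy, dz, rx, ry, rz, jaw], ...]]. A call has 1 to 20 rows; each row is the pose to reach, as a shift and turn from the pose commanded when the call began, along the tool's axes at that moment; what a row does not reach only later rows make up. A row lasts 1/8 s, in which the tool goes at most 62.5 mm and 10.7 degrees, less where a joint would pass 70% of its speed; a pose out of reach is approached as far as the arm can. A call with a gripper value outside its range is refused whole. The fingers move at their own pace and stop on an object; the grip force is fixed at half the most. Time passes only in rows, so rows that repeat a pose let the fingers close. It gives the time, the measured TCP pose, the force, the opening and the grip force at its end, in the units of the state.
- bot.read_state(): the state, without advancing time (a new reading comes with each control period).
- bot.capture(name): name is "side" or "top"; returns the picture (384x512x3 uint8, blue, green, red); there is no depth.
- bot.camera_model(name): a dict with "intrinsics" (3x3 intrinsics, pixels), "R" (3x3) and "t" (3): a world point X has camera coordinates R X + t. Camera axes: x right, y down, z forward; pixel columns grow to the right and rows downward; lengths in m; the calibration is good to about 2 mm. A picture is of the moment at which its call begins. camera_model takes no time and is no camera call.
- bot.hand_in(): hands the job in; it is judged then, once.
The state is a dict: "time_s": time; "joint_positions": joint angles; "qvel": joint speeds; "tau": joint torques, N m; "position": TCP position; "tcp_rot": TCP orientation; "force": force on the tool from outside, world axes, zero at the start; "moment": the same for the moment, N m; "opening": opening from 0.0 (shut) to 1.0 (fully open); "grasp_force": force on a finger pad.
Only numpy, scipy, OpenCV 4.12 (cv2) and the standard library are available. Lean on these libraries where they do the work, as an engineer would, in place of code of your own. Each camera call takes 0.05 s, during which the arm holds its last target. There are 200 camera calls.

TASK

Lift the hinged lid of the white radar housing right back until it rests on its stop, without letting it slam. Then set the silver power module with the orange grip gently into the free bay of the housing (the one with the blue pad), upright and flat on the pad, and leave the lid open. Do not knock or shift the blue meter, the flux bottle or the white dish.

Things in the scene. Friction and masses are not known exactly. Their poses are not given: they have to be found in the camera images.
- housing: White sheet-metal box fixed to the bench, 160 (x) x 260 (y) x 85 mm high, walls and floor 4 mm. Origin: centre of its underside; x points from the front (lid handle) to the hinge side, z up. Under the lid two bays, centred at x = 0, y = +62 and -62 mm, each 126 x 80 mm between black rails 20 mm high; one is free. Brass lid stops behind the hinge rise 60 mm above the rim.
- lid (a joint): Lid hinge angle, rad: 0 closed, 1.85 resting on the stop (leaning 16 degrees back past upright). The lid weighs about 0.35 kg and falls shut if let go before it is upright.
- lid_hinge (a point): Middle of the hinge line, on the far top edge of the housing (x = 80, z = 85.5 mm in its frame). Its axes turn with the lid: y along the hinge; when closed x points away from the handle and z up. The lid is a 4 mm plate that reaches from x = +4 to -160 mm, 264 mm wide.
- lid_handle (a point): Middle of the red loop handle on the lid's free edge: a round bar 10 mm thick, 110 mm long along y, 195 mm from the hinge and 35 mm in front of the lid's edge, at 87 mm height when closed and free below and behind (the gap to the housing's front is 30 mm wide). Axes as the hinge's.
- module: Loose silver power module, box 110 (x) x 64 (y) x 45 mm high, about 0.45 kg, with an orange upright grip rib on top, 70 (x) x 12 (y) mm, from 45 to 70 mm height. Origin: centre of its underside; x along its length, z up. It may go in either way round. It lies on a grey 3 mm mat.
- pad: Thin blue pad, 118 x 72 mm, 2 mm thick, fixed on the floor of the free bay, hidden under the lid at the start. Origin: centre of its underside, axes as the housing's (x along the bay's length). A seated module has its origin 2 mm above this one.
- fitted: Black module of the same shape as the silver one, fixed in the other bay. Origin: centre of its underside. Leave it.
- meter: Bystander: blue upright analogue meter, 45 x 105 x 150 mm high; origin under its centre.
- dish: Bystander: white shallow dish, 84 mm across, 24 mm high; origin under its centre.
- flux: Bystander: flux bottle, 56 mm across, 130 mm high, red cap; origin under its centre.

How it is judged (in metres and radians):
On the way, in this order (a step that is already met when the one before it is completed fails the run):
1. the lid is lifted back onto its stop while the silver module is still outside the housing (value of joint lid above 1.8 rad and horizontal distance between module and pad above 0.1 m), for 0.2 s.
2. the silver module sits in the free bay (value of joint lid above 1.8 rad and x of module in the frame of pad between -0.016 and 0.016 m and y of module in the frame of pad between -0.016 and 0.016 m and z of module in the frame of pad between -0.002 and 0.006 m and angle between module's own z axis and vertical below 0.08 rad and angle between the x axis of module and the x axis of pad, either way round below 0.25 rad), for 0.2 s.
At the end, for the whole second after the job is handed in: The lid rests on its stop (joint above 1.80 of 1.85 rad); the silver module stands at rest in the free bay: within 16 mm of the pad's centre along and across, its underside within 6 mm of the bay floor, tilted less than 0.08 rad, lengthwise along the bay within 0.25 rad (either way round) (all of step 2 and linear speed of module below 0.02 m/s); the robot touches nothing.
It fails at once if the lid slams (faster than 4.5 rad/s either way) (velocity of joint lid above 4.5 rad/s or velocity of joint lid below -4.5 rad/s).
It fails at once if the silver module is dropped into the bay (faster than 0.6 m/s within 60 mm of its place) (distance between module and pad below 0.06 m and linear speed of module above 0.6 m/s).
It fails at once if a bystander (blue analogue meter, white dish, flux bottle) is displaced by more than 30 mm (distance of any of meter, dish, flux from where it was at the start of the episode above 0.03 m).
It also fails if it takes over 59 s, if anything falls off the work surface, if the arm or the gripper's body presses on something with over 40 N, if the wrist force passes 120 N, or if a joint passes its speed limit or range.

## Working session

There is one attempt and no reset: what is moved stays moved. The work goes in short steps, Python scripts to look and compute and a tool call to move; the robot and the scene stay as the last step left them, time stands still between calls to the robot, and variables do not carry over. Pictures are saved under pics/ and viewed, at most 10 in all, crops included, and the job is handed in when it is done.

Besides the shell and the picture viewer there is one more tool, called after "Emit:" as name(argument=value, ...) on one line, values as JSON. apply_moves: Moves the arm, as the interface text tells. Its arguments: {"type":"object","properties":{"steps":{"type":"array","items":{"type":"array","items":{"type":"array","items":{"type":"number"}}}}},"required":["steps"]}

```bash
mkdir -p pics
python3 - <<'E'
from rig import bot
import cv2
for n in("side","top"):
    cv2.imwrite(f"pics/{n}0.png",bot.capture(n)); m=bot.camera_model(n); print(n,m)
s=bot.read_state();print(s)
E
```

```text
side {'intrinsics': array([[383.06674844,   0.        , 256.11636898],
       [  0.        , 383.06674844, 184.40297929],
       [  0.        ,   0.        ,   1.        ]]), 'R': array([[-0.71972521, -0.69423498, -0.00578065],
       [-0.35012152,  0.37014178, -0.86047079],
       [ 0.59950859, -0.61727859, -0.50946697]]), 't': array([0.39218515, 0.28673185, 0.7299283 ])}
top {'intrinsics': array([[481.71622285,   0.        , 254.42752729],
       [  0.        , 481.71622285, 185.98594359],
       [  0.        ,   0.        ,   1.        ]]), 'R': array([[ 0.01313677, -0.9999126 , -0.00148656],
       [-0.98314546, -0.01264533, -0.18238722],
       [ 0.18235248,  0.00385749, -0.98322566]]), 't': array([0.01749045, 0.56706132, 1.38518241])}
{'time_s': 0.1, 'joint_positions': array([-8.64299318e+01,  3.02724827e+01,  8.21475878e+01,  7.50493705e-04,
        6.76891659e+01, -1.02261365e+01]), 'qvel': array([ 0.12427822, -0.09031763, -0.03855907, -0.02762117, -0.05915562,
        0.00249544]), 'tau': array([ 1.25724919e-04, -4.40984881e+01, -1.77150822e+01,  6.34252816e-02,
        5.34327643e-02, -4.76688001e-05]), 'position': array([ 0.14904832, -0.60632781,  0.23268996]), 'tcp_rot': array([[ 9.71151285e-01,  2.38464189e-01, -1.06623790e-04],
       [ 2.38463956e-01, -9.71149483e-01,  1.90358958e-03],
       [ 3.50390308e-04, -1.87409940e-03, -9.99998182e-01]]), 'force': array([-0.21753182, -0.26744076, -0.44989621]), 'moment': array([ 0.01715122, -0.00591052, -0.01494348]), 'grasp_force': 0.0, 'opening': 1.0017623154920492}
```

View pics/side0.png

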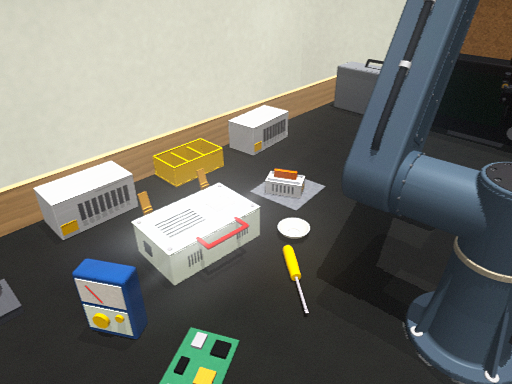

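View pics/top0.png

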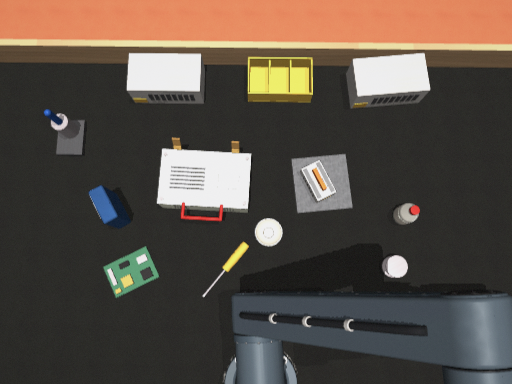

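The top view shows the housing lid spanning about (160,150)–(250,210), the red handle at about (182–222,218), the module at (319,181), the dish at (268,232), and the meter at (108,205). The flux bottle is at (405,213). I'll zoom in once for the corners.

Run:
```python
import cv2
t=cv2.imread("pics/top0.png")
cv2.imwrite("pics/c0.png",cv2.resize(t[130:250,150:350],None,fx=4,fy=4,interpolation=cv2.INTER_CUBIC))
```

```text
(no output)
```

View pics/c0.png

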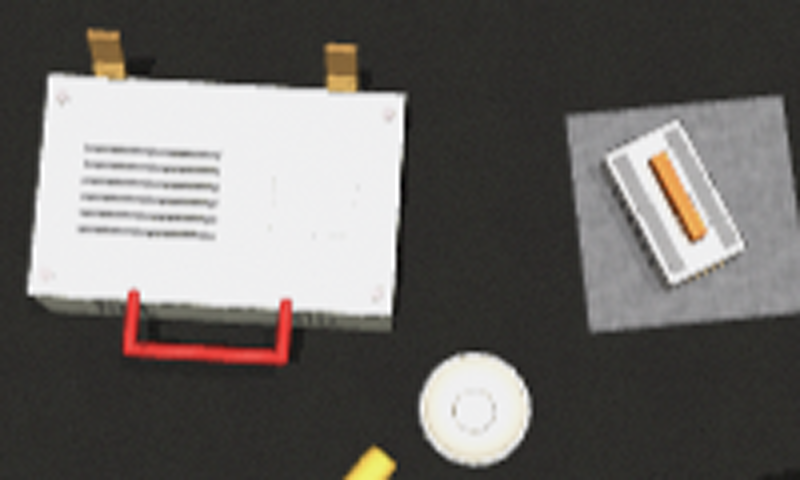

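The crop gives the lid corners at about (50,73), (406,93), (391,317) and (28,294), and the handle bar from (130,351) to (286,359). The module top corners are (604,156), (680,120), (746,244) and (672,286), and the rib runs from (657,153) to (698,239).

```bash
cat > h.py <<'E'
import numpy as np
from rig import bot
def ray(name,uv,z):
    m=bot.camera_model(name);K,R,t=m["intrinsics"],np.array(m["R"]),np.array(m["t"])
    c=-R.T@t; d=R.T@np.linalg.solve(K,[uv[0],uv[1],1]); return c+d*(z-c[2])/d[2]
def crop(p,z,name="top",o=(150,130),f=4): return ray(name,((p[0]+.5)/f-.5+o[0],(p[1]+.5)/f-.5+o[1]),z)
E
python3 - <<'E'
from h import *
np.set_printoptions(precision=4,suppress=True)
L=np.array([crop(p,.0875) for p in[(50,73),(406,93),(391,317),(28,294)]]);print(L,L.mean(0))
y=L[0]-L[1]+L[3]-L[2];x=L[0]-L[3]+L[1]-L[2];print("yaw",np.degrees(np.arctan2(-y[0],y[1])),np.degrees(np.arctan2(x[1],x[0])),np.linalg.norm(y)/2,np.linalg.norm(x)/2)
H=np.array([crop(p,.087) for p in[(130,351),(286,359)]]);print("handle",H,H.mean(0))
M=np.array([crop(p,.048) for p in[(604,156),(680,120),(746,244),(672,286)]]);print("mod",M.mean(0))
x=M[0]-M[3]+M[1]-M[2];print(np.degrees(np.arctan2(x[1],x[0])),np.linalg.norm(x)/2)
r=np.array([crop(p,.073) for p in[(657,153),(698,239)]]);print("rib",r.mean(0),np.degrees(np.arctan2(*(r[0]-r[1])[1::-1])))
print("dish",crop((475,408),.024),"meter",ray("top",(97,192),.15),"flux",ray("top",(414,210),.13))
E
```

```text
[[0.6712 0.2988 0.0875]
 [0.6593 0.0358 0.0875]
 [0.4928 0.0442 0.0875]
 [0.5062 0.3068 0.0875]] [0.5824 0.1714 0.0875]
yaw -2.7471073495832647 -2.8315359763146506 0.26313220810164545 0.16594225452260117
handle [[0.4658 0.2315 0.087 ]
 [0.4615 0.1191 0.087 ]] [0.4637 0.1753 0.087 ]
mod [ 0.5886 -0.1669  0.048 ]
27.00445458006246 0.10823699647448486
rib [ 0.5876 -0.1652  0.073 ] 24.63753422684894
dish [ 0.4337 -0.0186  0.024 ] meter [0.5261 0.4606 0.15  ] flux [ 0.4899 -0.4219  0.13  ]
```

```bash
cat >> h.py <<'E'
from scipy.spatial.transform import Rotation as Ro
np.set_printoptions(precision=4,suppress=True)
def down(yaw):
    c,s=np.cos(np.radians(yaw)),np.sin(np.radians(yaw)); return np.array([[c,s,0],[s,-c,0],[0,0,-1.]])
def rows(wps,s=None):
    "world waypoints (x,y,z,R or yaw of tool x) -> tool-frame cm + rotvec deg"
    s=s or bot.read_state(); R0=np.array(s["tcp_rot"]);p0=np.array(s["position"])
    for x,y,z,R in wps:
        R=down(R) if np.isscalar(R) else R
        print(np.round(np.r_[100*R0.T@(np.array([x,y,z])-p0),Ro.from_matrix(R0.T@R).as_rotvec(degrees=True)],2))
E
python3 -c "
from h import *
rows([(.5,-.2,.25,50),(.464,.176,.2,87.2),(.464,.176,.13,87.2)])"
```

```text
[ 43.77 -31.09  -1.66  -0.1   -0.05 -36.2 ]
[ 49.24 -68.46   3.41  -0.08  -0.09 -73.4 ]
[ 49.24 -68.45  10.41  -0.08  -0.09 -73.4 ]
```

Emit:
apply_moves(steps=[[[43.8, -31.1, -1.7, 0, 0, -36.2, -0.31], [43.8, -31.1, -1.7, 0, 0, -36.2, -0.31], [43.8, -31.1, -1.7, 0, 0, -36.2, -0.31], [43.8, -31.1, -1.7, 0, 0, -36.2, -0.31], [43.8, -31.1, -1.7, 0, 0, -36.2, -0.31], [43.8, -31.1, -1.7, 0, 0, -36.2, -0.31], [43.8, -31.1, -1.7, 0, 0, -36.2, -0.31], [43.8, -31.1, -1.7, 0, 0, -36.2, -0.31], [43.8, -31.1, -1.7, 0, 0, -36.2, -0.31], [49.2, -68.5, 3.4, 0, 0, -73.4, -0.31], [49.2, -68.5, 3.4, 0, 0, -73.4, -0.31], [49.2, -68.5, 3.4, 0, 0, -73.4, -0.31], [49.2, -68.5, 3.4, 0, 0, -73.4, -0.31], [49.2, -68.5, 3.4, 0, 0, -73.4, -0.31], [49.2, -68.5, 3.4, 0, 0, -73.4, -0.31], [49.2, -68.5, 3.4, 0, 0, -73.4, -0.31], [49.2, -68.5, 3.4, 0, 0, -73.4, -0.31], [49.2, -68.5, 10.4, 0, 0, -73.4, -0.31], [49.2, -68.5, 10.4, 0, 0, -73.4, -0.31], [49.2, -68.5, 10.4, 0, 0, -73.4, -0.31]]])

```text
time_s: 2.6
position: [0.464, 0.1744, 0.1298]
tcp_rot: [[0.051, 0.999, -0.001], [0.999, -0.051, -0.0], [-0.0, -0.001, -1.0]]
force: [-0.6, 0.2, 0.2]
opening: 0.344
grasp_force: 0.0
```

```bash
python3 -c "
from h import *
import cv2
a=bot.capture('side')[150:300,110:310]; b=bot.capture('top')[130:250,150:310]
a=cv2.resize(a,(400,300),interpolation=2); b=cv2.resize(b,(400,300),interpolation=2)
cv2.imwrite('pics/p1.png',np.hstack([a,b]))
s=bot.read_state(); print(s['position'],s['opening'],s['force'],s['time_s'])
rows([(.464,.176,.079,87.2)])"
```

```text
[0.465  0.175  0.1312] 0.3461812643682528 [-0.241   0.3682  0.8263] 2.7
[ 0.09 -0.12  5.22  0.18 -0.03 -0.08]
```

View pics/p1.png

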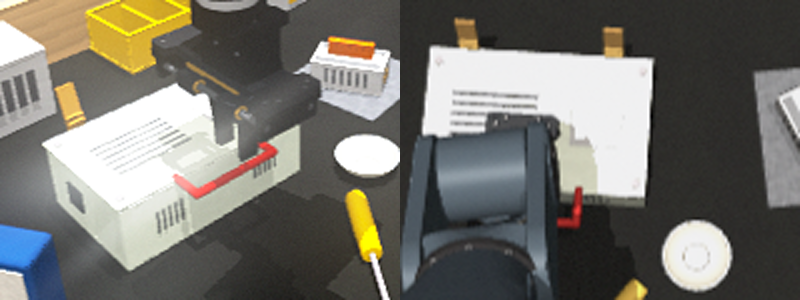

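The side view (left half) shows the fingers above the handle bar, straddling it at about (230,150). Next I descend and close.

Emit:
apply_moves(steps=[[[0, -0.1, 2, 0, 0, 0, -0.31], [0, -0.1, 3.5, 0, 0, 0, -0.31], [0, -0.1, 5.2, 0, 0, 0, -0.31], [0, -0.1, 5.2, 0, 0, 0, -0.31], [0, -0.1, 5.2, 0, 0, 0, -1], [0, -0.1, 5.2, 0, 0, 0, -1], [0, -0.1, 5.2, 0, 0, 0, -1], [0, -0.1, 5.2, 0, 0, 0, -1]]])

```text
time_s: 3.7
position: [0.4633, 0.1758, 0.0781]
tcp_rot: [[0.049, 0.999, 0.002], [0.999, -0.049, 0.0], [0.0, 0.002, -1.0]]
force: [0.5, -0.4, 2.5]
opening: 0.102
grasp_force: 30.0
```

Emit:
apply_moves(steps=[[[0, 0.1, -1.95, 0, 0, 0, -1], [0, 0.39, -3.87, 0, 0, 0, -1], [0, 0.87, -5.76, 0, 0, 0, -1], [0, 1.54, -7.59, 0, 0, 0, -1], [0, 2.39, -9.35, 0, 0, 0, -1], [0, 3.41, -11.0, 0, 0, 0, -1], [0, 4.59, -12.56, 0, 0, 0, -1], [0, 5.91, -14.0, 0, 0, 0, -1], [0, 5.91, -14.0, 0, 0, 0, -1]]])

```text
time_s: 4.82
position: [0.5275, 0.1727, 0.2175]
tcp_rot: [[0.05, 0.999, 0.012], [0.999, -0.05, 0.001], [0.001, 0.012, -1.0]]
force: [11.7, 0.8, -15.5]
opening: 0.098
grasp_force: 30.7
```

Emit:
apply_moves(steps=[[[0, 1.66, -1.05, 0, 0, 0, -1], [0, 3.21, -2.16, 0, 0, 0, -1], [0, 4.88, -3.11, 0, 0, 0, -1], [0, 6.63, -3.89, 0, 0, 0, -1], [0, 6.63, -3.89, 0, 0, 0, -1]]])

```text
time_s: 5.45
position: [0.5881, 0.1698, 0.2532]
tcp_rot: [[0.05, 0.999, -0.003], [0.999, -0.05, 0.001], [0.001, -0.003, -1.0]]
force: [4.7, 1.5, -13.7]
opening: 0.091
grasp_force: 30.6
```

Emit:
apply_moves(steps=[[[0, 1.96, -0.23, 0, 0, 0, -1], [0, 3.83, -0.66, 0, 0, 0, -1], [0, 5.72, -0.88, 0, 0, 0, -1], [0, 7.63, -0.92, 0, 0, 0, -1], [0, 7.63, -0.92, 0, 0, 0, -1]]])

```text
time_s: 6.08
position: [0.6635, 0.1662, 0.2641]
tcp_rot: [[0.049, 0.999, -0.003], [0.999, -0.049, 0.001], [0.001, -0.003, -1.0]]
force: [-0.5, 2.7, -3.6]
opening: 0.088
grasp_force: 30.0
```

```bash
python3 -c "
from h import *
import cv2
cv2.imwrite('pics/p2.png',bot.capture('side')[40:300,60:360].repeat(2,0).repeat(2,1))
s=bot.read_state(); print(s['position'],s['opening'],s['force'],s['time_s'])"
```

```text
[0.6627 0.1663 0.2642] 0.08798760420796448 [-0.6298  1.603  -5.3856] 6.125
```

View pics/p2.png

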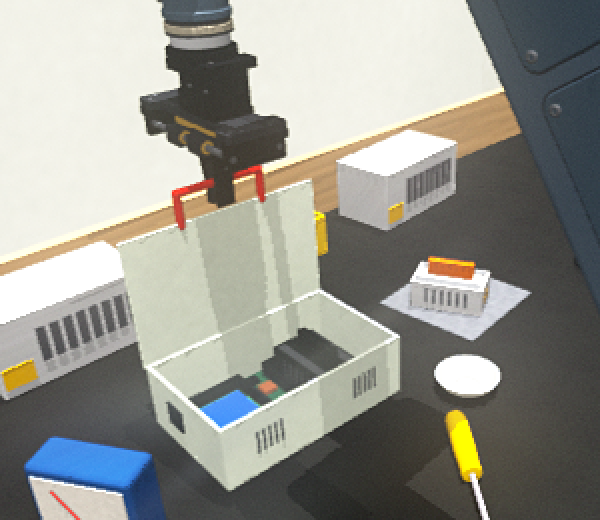

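The lid is about upright and still gripped. The blue pad is in the left (+y) bay, at about (230,408) in the crop. I'll continue to the stop.

Emit:
apply_moves(steps=[[[0, 1.0, 0.05, 0, 0, 0, -1], [0, 1.94, 0.15, 0, 0, 0, -1], [0, 2.9, 0.3, 0, 0, 0, -1], [0, 3.86, 0.5, 0, 0, 0, -1], [0, 4.4, 0.63, 0, 0, 0, -1], [0, 4.8, 0.75, 0, 0, 0, -1], [0, 4.8, 0.75, 0, 0, 0, -1]]])

```text
time_s: 7.0
position: [0.7114, 0.1638, 0.2567]
tcp_rot: [[0.049, 0.999, -0.003], [0.999, -0.049, 0.001], [0.0, -0.003, -1.0]]
force: [-3.4, 3.1, -11.6]
opening: 0.087
grasp_force: 30.5
```

Emit:
apply_moves(steps=[[[0, 0.25, 0.2, 0, 0, 0, -1], [0, 0.5, 0.35, 0, 0, 0, -1], [0, 0.5, 0.35, 0, 0, 0, -1]]])

```text
time_s: 7.38
position: [0.7136, 0.1636, 0.2559]
tcp_rot: [[0.048, 0.999, -0.008], [0.999, -0.048, -0.0], [-0.0, -0.008, -1.0]]
force: [-11.4, 2.8, -2.4]
opening: 0.084
grasp_force: 29.9
```

Emit:
apply_moves(steps=[[[0, 0.2, 0.3, 0, 0, 0, -0.4], [0, 0.2, 0.3, 0, 0, 0, -0.4], [0, 0.2, 0.3, 0, 0, 0, -0.4], [0, 0.2, -1.5, 0, 0, 0, -0.4], [0, 0.2, -4, 0, 0, 0, -0.4], [0, -1, -7, 0, 0, 0, -0.4], [0, -7, -8, 0, 0, 0, -0.4], [0, -13, -8, 0, 0, 0, -0.4], [0, -13, -8, 0, 0, 0, -0.4]]])

```text
time_s: 8.5
position: [0.5826, 0.1694, 0.3365]
tcp_rot: [[0.048, 0.999, -0.001], [0.999, -0.048, -0.001], [-0.001, -0.001, -1.0]]
force: [0.7, 0.4, 0.2]
opening: 0.298
grasp_force: 0.0
```

```bash
python3 -c "
from h import *
rows([(.588,-.166,.25,26),(.588,-.166,.13,26)])"
```

```text
[-33.46   2.15   8.68  -0.01   0.09  61.26]
[-33.45   2.16  20.68  -0.01   0.09  61.26]
```

Emit:
apply_moves(steps=[[[-12, 0, 0, 0, 0, 20, 0], [-12, 0, 0, 0, 0, 20, 0], [-33.5, 2.2, 8.7, 0, 0, 61.3, 0], [-33.5, 2.2, 8.7, 0, 0, 61.3, 0], [-33.5, 2.2, 8.7, 0, 0, 61.3, 0], [-33.5, 2.2, 8.7, 0, 0, 61.3, 0], [-33.5, 2.2, 20.7, 0, 0, 61.3, 0], [-33.5, 2.2, 20.7, 0, 0, 61.3, 0], [-33.5, 2.2, 20.7, 0, 0, 61.3, 0], [-33.5, 2.2, 20.7, 0, 0, 61.3, 0]]])

```text
time_s: 9.75
position: [0.5957, -0.1678, 0.1303]
tcp_rot: [[0.9, 0.437, 0.006], [0.437, -0.9, -0.003], [0.004, 0.005, -1.0]]
force: [-0.4, -1.2, 0.0]
opening: 0.497
grasp_force: 0.0
```

```bash
python3 -c "
from h import *
import cv2
a=bot.capture('side')[90:290,110:350]; b=bot.capture('top')[110:260,150:350]
cv2.imwrite('pics/p3s.png',a);cv2.imwrite('pics/p3t.png',b)
a=cv2.resize(a,(400,333),interpolation=2); b=cv2.resize(b,(400,300),interpolation=2)
cv2.imwrite('pics/p3.png',np.hstack([a[:300],b]))
s=bot.read_state(); print(s['position'],s['opening'],s['force'],s['time_s'])
rows([(.588,-.166,.107,26),(.588,-.166,.061,26)])"
```

```text
[ 0.5956 -0.1675  0.1313] 0.49969914665097004 [0.7619 0.0643 0.8841] 9.85
[-0.63 -0.48  2.42  0.36 -0.27 -0.08]
[-0.65 -0.51  7.02  0.36 -0.27 -0.08]
```

View pics/p3.png

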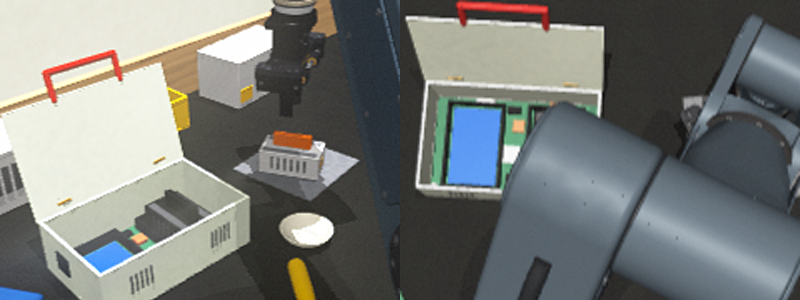

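The lid leans back past upright. In the top half the pad corners are at about (453,107), (501,106), (497,186) and (447,185). The fingers are above the rib, so I descend and grip.

Emit:
apply_moves(steps=[[[-0.6, -0.5, 2.4, 0.4, -0.3, 0, 0], [-0.6, -0.5, 2.4, 0.4, -0.3, 0, 0], [-0.6, -0.5, 4.5, 0.4, -0.3, 0, 0], [-0.6, -0.5, 6, 0.4, -0.3, 0, 0], [-0.6, -0.5, 7, 0.4, -0.3, 0, 0], [-0.6, -0.5, 7, 0.4, -0.3, 0, 0], [-0.6, -0.5, 7, 0.4, -0.3, 0, -1], [-0.6, -0.5, 7, 0.4, -0.3, 0, -1], [-0.6, -0.5, 7, 0.4, -0.3, 0, -1], [-0.6, -0.5, 7, 0.4, -0.3, 0, -1], [-0.6, -0.5, 7, 0.4, -0.3, 0, -1]]])

```text
time_s: 11.22
position: [0.5878, -0.1661, 0.0594]
tcp_rot: [[0.9, 0.437, -0.002], [0.437, -0.9, 0.0], [-0.001, -0.001, -1.0]]
force: [1.8, -2.4, 7.3]
opening: 0.137
grasp_force: 32.2
```

```bash
python3 -c "
from h import *
P=np.array([crop(p,.006,o=(150,110),f=2) for p in[(53,107),(101,106),(97,186),(47,185)]]);print(P,P.mean(0))
s=bot.read_state(); print(s['position'],s['opening'],s['force'],s['grasp_force'])"
```

```text
[[0.6441 0.269  0.006 ]
 [0.6467 0.1945 0.006 ]
 [0.5209 0.1964 0.006 ]
 [0.5215 0.273  0.006 ]] [0.5833 0.2332 0.006 ]
[ 0.5878 -0.1661  0.0594] 0.1366439726612516 [ 1.7628 -2.389   7.2577] 32.22930904248187
```

Emit:
apply_moves(steps=[[[0, 0, -1, 0, 0, 0, -1], [0, 0, -3, 0, 0, 0, -1], [0, 0, -6, 0, 0, 0, -1], [0, 0, -9, 0, 0, 0, -1], [0, 0, -12, 0, 0, 0, -1], [0, 0, -14, 0, 0, 0, -1], [0, 0, -14, 0, 0, 0, -1]]])

```text
time_s: 12.1
position: [0.586, -0.1642, 0.1982]
tcp_rot: [[0.899, 0.437, -0.007], [0.437, -0.899, 0.004], [-0.005, -0.007, -1.0]]
force: [-0.5, 0.0, -6.4]
opening: 0.133
grasp_force: 30.6
```

```bash
python3 -c "
from h import *
rows([(.5833,.2332,.20,-2.8),(.5833,.2332,.15,-2.8)])
import cv2
a=bot.capture('side')[90:290,150:350];cv2.imwrite('pics/p4.png',cv2.resize(a,(600,600),interpolation=2))"
```

```text
[ 17.12 -35.87  -0.01  -0.33   0.37  28.71]
[ 17.15 -35.83   4.99  -0.33   0.37  28.71]
```

View pics/p4.png

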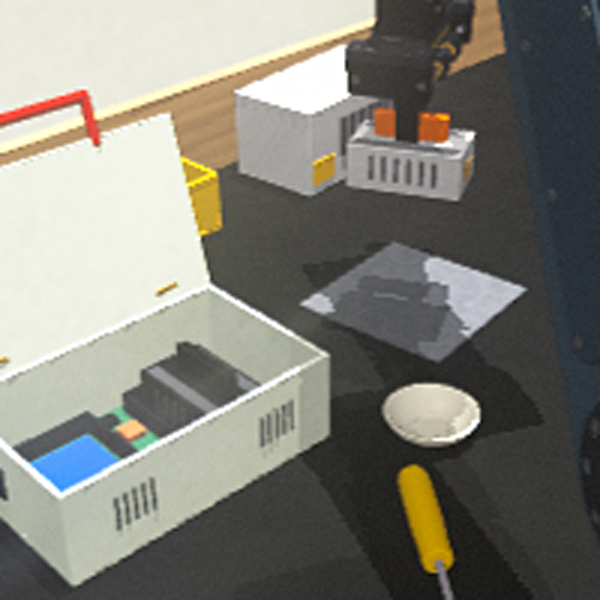

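The module is held level with the fingers mid-rib, clear of the mat. I'll carry it over the bay.

Emit:
apply_moves(steps=[[[0.7, -1.4, 0, 0, 0, 1, -1], [2.1, -4.5, 0, 0, 0, 3.5, -1], [3.9, -8.1, 0, 0, 0, 6.5, -1], [5.7, -12, 0, -0.1, 0.1, 9.5, -1], [7.6, -16, 0, -0.1, 0.1, 13, -1], [9.5, -20, 0, -0.2, 0.2, 16, -1], [11.4, -24, 0, -0.2, 0.2, 19, -1], [13.3, -28, 0, -0.3, 0.3, 22.5, -1], [15, -31.5, 0, -0.3, 0.3, 25.5, -1], [16.2, -34, 0, -0.3, 0.4, 27.5, -1], [16.9, -35.4, 0, -0.3, 0.4, 28.5, -1], [17.1, -35.9, 0, -0.3, 0.4, 28.7, -1], [17.1, -35.9, 0, -0.3, 0.4, 28.7, -1], [17.1, -35.9, 3, -0.3, 0.4, 28.7, -1], [17.1, -35.9, 5, -0.3, 0.4, 28.7, -1], [17.1, -35.9, 5, -0.3, 0.4, 28.7, -1]]])

```text
time_s: 14.15
position: [0.581, 0.2316, 0.1471]
tcp_rot: [[0.999, -0.05, -0.006], [-0.05, -0.999, -0.001], [-0.006, 0.002, -1.0]]
force: [-0.5, 0.5, -5.6]
opening: 0.137
grasp_force: 30.8
```

```bash
python3 -c "
from h import *
import cv2
s=bot.read_state(); print(s['position'],s['force'])
rows([(.5833,.2332,.10,-2.8),(.5833,.2332,.0635,-2.8)])
a=cv2.resize(bot.capture('side')[140:290,110:270],(426,400),interpolation=2)
b=cv2.resize(bot.capture('top')[110:230,140:252],(373,400),interpolation=2)
cv2.imwrite('pics/p5.png',np.hstack([a,b]))"
```

```text
[0.581  0.2316 0.1471] [-0.4714  0.4528 -5.5954]
[ 0.25 -0.18  4.7   0.09  0.34 -0.07]
[ 0.27 -0.19  8.35  0.09  0.34 -0.07]
```

View pics/p5.png

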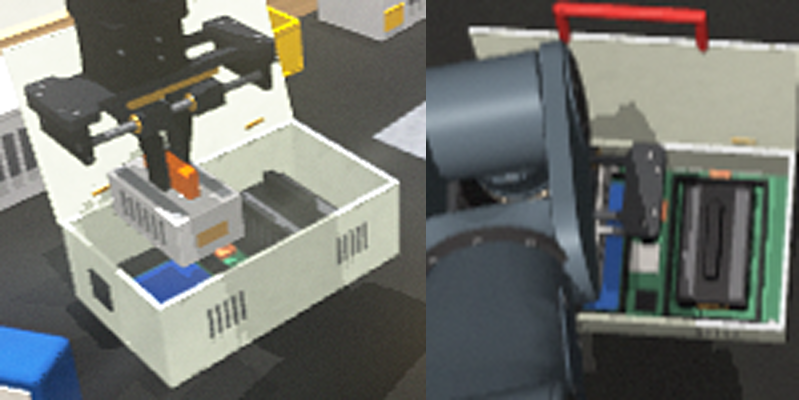

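The module hangs level above the blue pad bay, clear of the walls. I'll lower it slowly.

Emit:
apply_moves(steps=[[[0.1, -0.1, 1, 0, 0.3, 0, -1], [0.2, -0.2, 2.2, 0, 0.3, 0, -1], [0.2, -0.2, 3.4, 0, 0.3, 0, -1], [0.2, -0.2, 4.6, 0, 0.3, 0, -1], [0.2, -0.2, 5.6, 0, 0.3, 0, -1], [0.2, -0.2, 6.5, 0, 0.3, 0, -1], [0.2, -0.2, 7.2, 0, 0.3, 0, -1], [0.2, -0.2, 7.8, 0, 0.3, 0, -1], [0.2, -0.2, 8.2, 0, 0.3, 0, -1], [0.2, -0.2, 8.2, 0, 0.3, 0, -1]]])

```text
time_s: 15.5
position: [0.5848, 0.2349, 0.067]
tcp_rot: [[0.999, -0.049, 0.005], [-0.049, -0.999, -0.0], [0.005, -0.0, -1.0]]
force: [0.6, 0.3, -6.1]
opening: 0.135
grasp_force: 30.8
```

Emit:
apply_moves(steps=[[[-0.1, 0.1, 0.2, 0, -0.3, 0, -1], [-0.1, 0.1, 0.35, 0, -0.3, 0, -1], [-0.1, 0.1, 0.45, 0, -0.3, 0, -1], [-0.1, 0.1, 0.45, 0, -0.3, 0, -1]]])

```text
time_s: 16.0
position: [0.5839, 0.234, 0.0627]
tcp_rot: [[0.999, -0.049, -0.0], [-0.049, -0.999, 0.0], [-0.0, -0.0, -1.0]]
force: [-0.5, 0.4, -6.3]
opening: 0.137
grasp_force: 30.8
```

Still hanging, so I lower it a little more.

Emit:
apply_moves(steps=[[[0, 0, 0.1, 0, 0, 0, -1], [0, 0, 0.2, 0, 0, 0, -1], [0, 0, 0.2, 0, 0, 0, -1]]])

```text
time_s: 16.38
position: [0.5841, 0.234, 0.0625]
tcp_rot: [[0.999, -0.049, 0.001], [-0.049, -0.999, 0.0], [0.001, -0.0, -1.0]]
force: [-3.0, -1.0, 4.3]
opening: 0.136
grasp_force: 31.8
```

It is seated: the force is now upward. Release, then retreat straight up and away from the housing.

Emit:
apply_moves(steps=[[[0, 0, 0.1, 0, 0, 0, -0.3], [0, 0, 0.1, 0, 0, 0, -0.3], [0, 0, 0.0, 0, 0, 0, -0.3], [0, 0, -1, 0, 0, 0, -0.3], [0, 0, -3, 0, 0, 0, -0.3], [0, 0, -7, 0, 0, 0, -0.3], [0, 0, -12, 0, 0, 0, -0.3], [0, 0, -17, 0, 0, 0, -0.3], [0, 10, -20, 0, 0, 0, -0.3], [0, 22, -20, 0, 0, 0, -0.3], [0, 34, -20, 0, 0, 0, -0.3], [0, 40, -20, 0, 0, 0, -0.3], [0, 40, -20, 0, 0, 0, -0.3], [0, 40, -20, 0, 0, 0, -0.3], [0, 40, -20, 0, 0, 0, -0.3], [0, 40, -20, 0, 0, 0, -0.3]]])

```text
time_s: 18.38
position: [0.5641, -0.1682, 0.261]
tcp_rot: [[0.999, -0.053, 0.001], [-0.053, -0.999, -0.0], [0.001, 0.0, -1.0]]
force: [0.2, 0.3, -0.6]
opening: 0.348
grasp_force: 0.0
```

```bash
python3 -c "
from h import *
import cv2
a=cv2.resize(bot.capture('side')[140:290,110:270],(426,400),interpolation=2)
b=cv2.resize(bot.capture('top')[110:230,140:252],(373,400),interpolation=2)
cv2.imwrite('pics/p6.png',np.hstack([a,b]))"
```

```text
(no output)
```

View pics/p6.png

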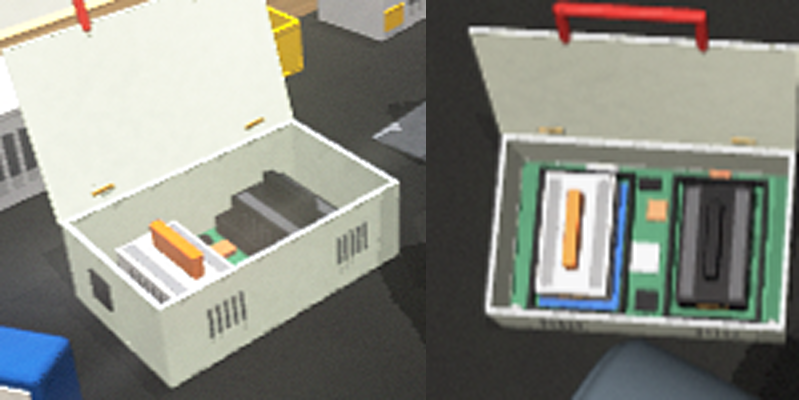

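The module lies flat in the bay, with its top corners at about (546,168), (616,170), (607,297) and (535,294). I'll check the offset from the pad.

```bash
python3 -c "
from h import *
f=10/3
P=np.array([crop((a-426,b),.051,o=(140,110),f=f) for a,b in[(546,168),(616,170),(607,297),(535,294)]]);c=P.mean(0)-[.5833,.2332,0]
print(P,P.mean(0),c)"
```

```text
[[0.6435 0.2636 0.051 ]
 [0.6425 0.2001 0.051 ]
 [0.5261 0.2041 0.051 ]
 [0.528  0.2684 0.051 ]] [0.585  0.2341 0.051 ] [0.0017 0.0009 0.051 ]
```

The module is within 2 mm of the pad centre, so I'm handing in.

```bash
python3 -c "
from rig import bot
print(bot.hand_in())"
```

```text
the job is handed in; nothing more can be done
None
```

I handed the job in with the lid resting open on its stop, the silver module flat in the free bay about 2 mm from the pad's centre by my last camera check, and the arm clear; the hand-in returned no verdict, and I saw no contact with the meter, flux bottle or dish but did not re-measure them.

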